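# Build the soil sieve tower

## Task

Build the sieve tower on the grey stand so that from bottom to top it has the steel pan, the yellow fine sieve, the blue coarse sieve and the white lid, each upright and fully nested in the one below. The green sieve has a torn mesh and stays out of the tower: set it upright and flat in the red dish for repair. Set the pieces down rather than dropping them, and leave the jar and the brass weight where they are.

Things in the scene. Friction and masses are not known exactly. Their poses are not given: they have to be found in the camera images.
- pan: bare steel collecting pan with a closed floor and no mesh, round, open at the top, 60 mm across (grip there), 30 mm tall, 75 to 135 g. Lowest 6 mm: tapered skirt (47 to 51 mm) that drops into the 54 mm bore of the piece below; the shoulder rests on its rim. On the stand: origin 16 mm above the stand's. Origin: centre of its underside, z up; starts upright.
- fine_sieve: sieve with a yellow plastic frame and a dense steel mesh, round, open at the top, 60 mm across (grip there), 30 mm tall, 60 to 110 g. Lowest 6 mm: tapered skirt (47 to 51 mm) that drops into the 54 mm bore of the piece below; the shoulder rests on its rim. Nested: origin 24 mm above that of the piece below. Origin: centre of its underside, z up; starts upright.
- coarse_sieve: sieve with a blue plastic frame and a wide-spaced steel mesh, round, open at the top, 60 mm across (grip there), 30 mm tall, 60 to 110 g. Lowest 6 mm: tapered skirt (47 to 51 mm) that drops into the 54 mm bore of the piece below; the shoulder rests on its rim. Nested: origin 24 mm above that of the piece below. Origin: centre of its underside, z up; starts upright.
- lid: white round lid, 60 mm across, with a black knob in the middle to grip: knob 20 mm in diameter, from 12 to 34 mm above the origin; under it a disc from 6 to 12 mm, and a black tapered skirt from 0 to 6 mm like the sieves'. 45 to 80 g. Nested: origin 24 mm above that of the piece below. Origin: centre of its underside, z up; starts upright.
- torn_sieve: sieve with a green plastic frame whose steel mesh has a ragged hole in the middle, round, open at the top, 60 mm across (the part to grip), 30 mm tall, with the same skirt as the others, 60 to 110 g. Origin: centre of its underside, z up; starts upright.
- stand: fixed heavy round grey stand, 104 mm across and 14 mm high, with an aluminium seat ring in its middle: 60 mm outside, 54 mm bore, its rim 22 mm above the bench; the pan's skirt drops into this ring. Origin: centre of its underside, on the bench.
- dish: fixed round red plastic dish, 124 mm across outside, 118 mm inside, floor 3 mm thick, rim 12 mm above the bench. Origin: centre of its underside, on the bench.
- jar: bystander: closed amber glass jar with a white cap, 52 mm across, 75 mm tall, loose. Origin: centre of its underside.
- weight: bystander: solid brass balance weight with a small knob on top, 48 mm across, 66 mm tall, 0.7 kg, loose. Origin: centre of its underside.

How it is judged:
At the end, for the whole second after the job is handed in: Pan on the stand, then yellow sieve, blue sieve, lid: each within 5 mm of centred on the piece below, within 3 mm of its fully nested height, upright within 0.08 rad. Green sieve flat in the dish, upright within 0.1 rad, within 32 mm of its centre. All five at rest (horizontal distance between pan and stand below 0.005 m and z of pan in the frame of stand between 0.013 and 0.019 m and angle between each of pan, fine_sieve, coarse_sieve, lid's own z axis and vertical below 0.08 rad and horizontal distance between fine_sieve and pan below 0.005 m and z of fine_sieve in the frame of pan between 0.021 and 0.027 m and horizontal distance between coarse_sieve and fine_sieve below 0.005 m and z of coarse_sieve in the frame of fine_sieve between 0.021 and 0.027 m and horizontal distance between lid and coarse_sieve below 0.005 m and z of lid in the frame of coarse_sieve between 0.021 and 0.027 m and horizontal distance between torn_sieve and dish below 0.032 m and z of torn_sieve in the frame of dish between 0 and 0.007 m and angle between torn_sieve's own z axis and vertical below 0.1 rad and linear speed of each of pan, fine_sieve, coarse_sieve, lid, torn_sieve below 0.02 m/s and angular speed of each of pan, fine_sieve, coarse_sieve, lid, torn_sieve below 0.2 rad/s); the robot touches nothing.
It fails at once if the jar or the brass weight is knocked over or pushed more than 25 mm (distance of any of jar, weight from where it was at the start of the episode above 0.025 m).
It fails at once if a piece is dropped: it moves faster than 0.6 m/s (a fall of about 20 mm) with no finger on it ((linear speed of pan above 0.6 m/s and contact force between pan and the fingers below 0.01 N) or (linear speed of fine_sieve above 0.6 m/s and contact force between fine_sieve and the fingers below 0.01 N) or (linear speed of coarse_sieve above 0.6 m/s and contact force between coarse_sieve and the fingers below 0.01 N) or (linear speed of lid above 0.6 m/s and contact force between lid and the fingers below 0.01 N) or (linear speed of torn_sieve above 0.6 m/s and contact force between torn_sieve and the fingers below 0.01 N)).
It also fails if it takes over 120 s, if anything falls off the work surface, if the arm or the gripper's body presses on something with over 40 N, if the wrist force passes 120 N, or if a joint passes its speed limit or range.

## Robot

A 6-joint arm with a two-finger parallel gripper is mounted at the origin on the work surface. World frame = base frame: x ahead of the robot, y to its left, z up, the work surface at z = 0. Lengths are in m, angles in rad, forces in N, time in s.
With the tool pointing down it reaches from about 0.375 to 0.975 m from the base axis. Payload 3.8 kg.
Tool frame: the origin (TCP) lies where the fingers leave the gripper's body, on its centre line; the fingertips stand 73 mm ahead of it and the grasp point (between the pads) lies 54 mm ahead of it; z points along the fingers, y is the line along which they close (so a half turn about z gives the same grasp; the last joint's range is limited). The gripper opens to 85 mm and grips with 20 to 120 N. Pads are 22 mm wide; open, the fingers measure 114 mm over their backs; the gripper's body (76 mm by 85 mm) begins 54 mm behind the grasp point. The pads swing forward as they close: fully open they stand 13 mm farther back than shut.
Start: joints at [1.105, 0.264, 1.604, -0, 1.274, -0.037], TCP at [0.281, 0.614, 0.304] pointing down, gripper open.
Joint ranges: [-2.63, 2.63], [-0.94, 2.18], [0.31, 2.57], [-1.31, 4.45], [0, 2.66], [-2.55, 2.55]. Speed limits (rad/s): [2.57, 2.57, 3.14, 3.14, 3.14, 3.14].

## Interface

Orientations are given as a rotation vector (axis times angle).
In Python, from workcell import read_state, viewer, bot gives the robot as it stands.
- The arm moves only by the tool jog_arm, never from a script. Its argument "increments" is a list that holds one entry, the list of rows, each a list of 7 numbers: the shift along the tool's x, y, z in units of 30 mm (1.0 is 30 mm), then the turn, a rotation vector about the tool's x, y, z in units of 6 degrees (1.0 is 6 degrees), then the opening, from -1 (shut) to 1 (fully open). A call has exactly 5 rows; each row shifts and turns the commanded pose from where the row before left it, along the tool's axes as they then stand; what a row does not reach is not made up. A row lasts 1/12 s, in which the tool goes at most 41.7 mm and 7.16 degrees, less where a joint would pass 70% of its speed; a pose out of reach is approached as far as the arm can. A call is refused whole if a number of a shift passes 1 or a number of a turn 1, either way. A call with a gripper value outside its range is refused whole. The fingers move at their own pace and stop on an object; "force" is the grip in N (left out, the last holds). Time passes only in rows, so rows that do not move let the fingers close, or fill a call up. It gives the time, the measured TCP pose, the force, the opening and the grip force at its end, in the units of the state.
- read_state(): the state, without advancing time (a new reading comes with each control period).
- viewer.read_camera(name): name is "scene" or "top" or "wrist"; returns (picture, depth): 400x640x3 uint8, blue, green, red; 400x640 float32, m along the optical axis (not along the pixel's ray), 0 where there is no reading.
- viewer.camera_params(name): a dict with "fx", "fy", "cx", "cy" (pixels), "R" (3x3) and "t" (3): a world point X has camera coordinates R X + t; the wrist camera has in their place "hand_eye" (4x4, takes a point from camera to tool coordinates, whose origin is the TCP and whose axes are the flange's). Camera axes: x right, y down, z forward; pixel columns grow to the right and rows downward; lengths in m; the calibration is good to about 2 mm. A picture is of the moment at which its call begins: read the wrist's pose just before it. camera_params takes no time and is no camera call.
- bot.finish_job(): hands the job in; it is judged then, once.
The state is a dict: "time": time; "q": joint angles; "joint_vel": joint speeds; "joint_torque": joint torques, N m; "tool_pos": TCP position; "tcp_rot": TCP orientation; "wrist_force": force on the tool from outside, world axes, zero at the start; "torque": the same for the moment, N m; "width": opening from 0.0 (shut) to 1.0 (fully open); "grip_force": force on a finger pad.
Only numpy, scipy, OpenCV 4.12 (cv2) and the standard library are available. Lean on these libraries where they do the work, as an engineer would, in place of code of your own. Each camera call takes 0.05 s, during which the arm holds its last target. There are 200 camera calls.

## Working session

There is one attempt and no reset: what is moved stays moved. The work goes in short steps, Python scripts to look and compute and a tool call to move; the robot and the scene stay as the last step left them, time stands still between calls to the robot, and variables do not carry over. Pictures are saved under pics/ and viewed, at most 14 in all, crops included, and the job is handed in when it is done.

Besides the shell and the picture viewer there is one more tool, called after ">>>" as a command line: name --argument value ..., lists and objects as JSON in quotes. jog_arm: Moves the arm, as the interface text tells. Its arguments: {"type":"object","properties":{"increments":{"type":"array","items":{"type":"array","items":{"type":"array","items":{"type":"number"}}}},"force":{"type":"number"}},"required":["increments"]}

```bash
ls; mkdir -p pics
cat > h.py <<'E'
import numpy as np, cv2
from workcell import read_state, viewer, bot
from scipy.spatial.transform import Rotation as Ro
def pts(name):
    s=read_state(); im,d=viewer.read_camera(name); p=viewer.camera_params(name)
    v,u=np.mgrid[0:400,0:640]; c=np.stack([(u-p['cx'])/p['fx']*d,(v-p['cy'])/p['fy']*d,d],-1)
    if name=='wrist':
        H=np.array(p['hand_eye']); c=c@H[:3,:3].T+H[:3,3]
        w=c@Ro.from_rotvec(s['tcp_rot']).as_matrix().T+np.array(s['tool_pos'])
    else: w=(c-np.array(p['t']))@np.array(p['R'])
    return im,d,w
E
python3 - <<'E'
from h import *
s=read_state(); print(s)
for n in ['top','scene','wrist']:
    im,d,w=pts(n); cv2.imwrite(f'pics/{n}0.png',im); np.save(f'{n}0.npy',w); print(n,viewer.camera_params(n))
E
```

```text
pics
{'time': 0.0, 'q': array([ 1.10509312e+00,  2.64742706e-01,  1.60536667e+00, -5.27741011e-06,
        1.27369298e+00, -3.68881257e-02]), 'joint_vel': array([ 0.00046449, -0.0013199 ,  0.00175771,  0.0004527 ,  0.00136257,
       -0.00013354]), 'joint_torque': array([ 5.42497619e-04, -5.15125680e+01, -3.67309713e+01,  8.29733312e-05,
        1.29462205e-02, -2.03372372e-05]), 'tool_pos': array([0.28040271, 0.6133824 , 0.30257284]), 'tcp_rot': array([-0.66831354, -3.06912507,  0.00336336]), 'wrist_force': array([ 0.09476778, -0.7487719 ,  0.13386226]), 'torque': array([-0.02747364,  0.01520211,  0.03242368]), 'grip_force': 0.0, 'width': 0.9971094994489246}
top {'fx': 477.3648694807349, 'fy': 477.3648694807349, 'cx': 312.0611372320493, 'cy': 193.2360794352129, 'R': array([[ 0.02987958, -0.99945604,  0.01395849],
       [-0.98512442, -0.03180961, -0.16887281],
       [ 0.16922496, -0.008705  , -0.98553901]]), 't': array([-0.01078403,  0.51358286,  1.0735921 ])}
scene {'fx': 389.6962961960745, 'fy': 389.6962961960745, 'cx': 319.1854196277325, 'cy': 193.07735708205306, 'R': array([[ 0.02278875,  0.99963549,  0.01447612],
       [ 0.74874799, -0.0074708 , -0.66281267],
       [-0.66246292,  0.02594364, -0.74864531]]), 't': array([ 1.10602326e-03, -3.80748437e-01,  1.25424407e+00])}
wrist {'fx': 284.4656233093902, 'fy': 284.4656233093902, 'cx': 321.38476520430225, 'cy': 199.0137918714469, 'hand_eye': array([[ 5.33184911e-04, -9.52735541e-01, -3.03800434e-01,
         7.70989772e-02],
       [ 9.99999382e-01,  2.11629267e-04,  1.09136729e-03,
         2.33495560e-04],
       [-9.75491344e-04, -3.03800828e-01,  9.52735066e-01,
        -7.01037165e-02],
       [ 0.00000000e+00,  0.00000000e+00,  0.00000000e+00,
         1.00000000e+00]])}
```

View pics/top0.png

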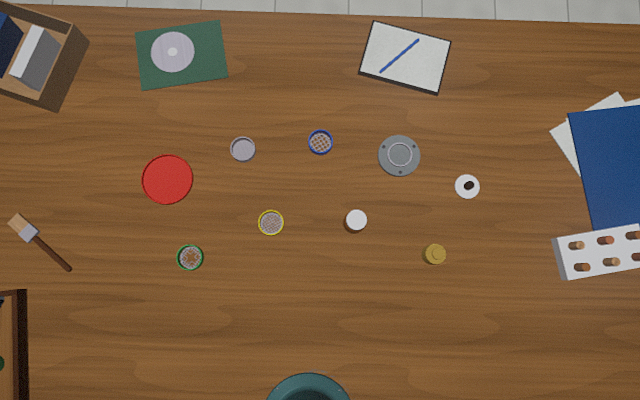

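View pics/scene0.png

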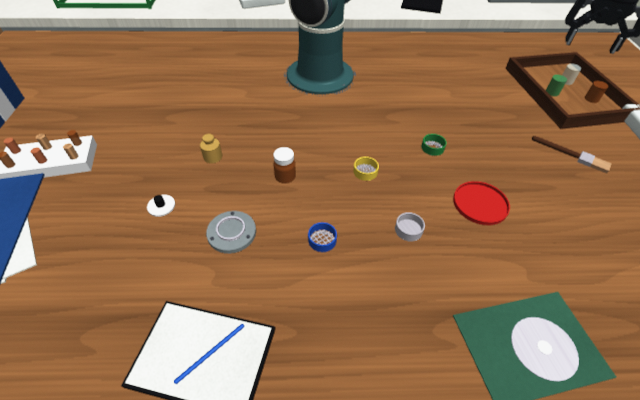

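Everything is upright. In the top view: pan (243,149), blue (320,142), stand (399,155), lid (467,186), yellow (271,222), jar (356,220), weight (435,254), green (190,257), dish (167,180). The scene view agrees.

```bash
cat >> h.py <<'E'
def ray(name,u,v,z,s=None):
    p=viewer.camera_params(name); c=np.array([(u-p['cx'])/p['fx'],(v-p['cy'])/p['fy'],1])
    if name=='wrist':
        H=np.array(p['hand_eye']); A=Ro.from_rotvec(s['tcp_rot']).as_matrix(); o=A@H[:3,3]+s['tool_pos']; dr=A@H[:3,:3]@c
    else: R=np.array(p['R']); o=-R.T@np.array(p['t']); dr=R.T@c
    return o+dr*(z-o[2])/dr[2]
E
python3 - <<'E'
from h import *
T=np.load('top0.npy'); S=np.load('scene0.npy')
top={'pan':(243,149,30,.06),'blue':(320,142,30,.06),'stand':(399,155,22,.06),'lid':(467,186,12,.06),'yellow':(271,222,30,.06),'jar':(356,220,75,.052),'weight':(435,254,50,.048),'green':(190,257,30,.06),'dish':(167,180,12,.124)}
sc={'pan':(410,227),'blue':(322,237),'stand':(231,231),'lid':(161,205),'yellow':(366,168),'green':(433,145),'dish':(481,202),'jar':(284,165),'weight':(210,150)}
bench=T[300:320,150:250].reshape(-1,3); print('bench z',np.median(bench[:,2]))
for n,(u,v,h,dia) in top.items():
    r0=ray('top',u,v,h/1000); out=[]
    for W in (T,S):
        m=(np.hypot(*(W[...,:2]-r0[:2]).transpose(2,0,1))<dia/2+.025)&(W[...,2]>h/1000-.006)&(W[...,2]<h/1000+.006)
        if m.sum()<8: out.append(('few',m.sum()));continue
        P=W[m][:,:2].astype(np.float32); c,r=cv2.minEnclosingCircle(P); out.append((np.round(c,4),round(2*r,4),round(float(np.median(W[m][:,2])),4),int(m.sum())))
    print(n,r0[:2].round(3),round(float(np.hypot(*r0[:2])),3),out)
E
```

```text
bench z -0.00021296715312475712
pan [0.618 0.174] 0.643 [(array([0.6206, 0.1754]), 0.0605, 0.0285, 110), (array([0.6225, 0.178 ]), 0.0619, 0.0283, 177)]
blue [ 0.642 -0.01 ] 0.642 [(array([ 0.6452, -0.0116]), 0.0609, 0.0292, 108), (array([ 0.6473, -0.0099]), 0.0605, 0.0285, 178)]
stand [ 0.618 -0.203] 0.651 [(array([ 0.6197, -0.204 ]), 0.1014, 0.0177, 291), (array([ 0.6255, -0.2005]), 0.0945, 0.02, 195)]
lid [ 0.549 -0.37 ] 0.662 [(array([ 0.5536, -0.3788]), 0.09, 0.0116, 401), (array([ 0.5491, -0.3675]), 0.0623, 0.0111, 376)]
yellow [0.445 0.099] 0.456 [(array([0.4439, 0.0996]), 0.06, 0.0294, 107), (array([0.4462, 0.1016]), 0.0618, 0.0284, 137)]
jar [ 0.45  -0.095] 0.46 [(array([ 0.4515, -0.0971]), 0.0466, 0.0747, 327), (array([ 0.4539, -0.096 ]), 0.0505, 0.0741, 241)]
weight [ 0.381 -0.28 ] 0.473 [(array([ 0.3817, -0.2828]), 0.0471, 0.0467, 167), (array([ 0.3855, -0.2797]), 0.047, 0.0463, 133)]
green [0.358 0.282] 0.456 [(array([0.3577, 0.2842]), 0.0606, 0.0289, 126), (array([0.36  , 0.2859]), 0.0635, 0.0282, 131)]
dish [0.54  0.355] 0.647 [(array([0.5427, 0.3449]), 0.1682, 0.0098, 333), (array([0.5471, 0.3602]), 0.1281, 0.0103, 344)]
```

>>> jog_arm --increments '[[[0, 0, 0, 0, 0, -0.82, 1], [0, 0, 0, 0, 0, -0.82, 1], [0, 0, 0, 0, 0, -0.82, 1], [0, 0, 0, 0, 0, -0.82, 1], [0, 0, 0, 0, 0, -0.82, 1]]]' --force 40

```text
time: 0.57
tool_pos: [0.2805, 0.6137, 0.3033]
tcp_rot: [0.008, -3.141, 0.001]
wrist_force: [0.5, 0.1, 0.3]
width: 0.996
grip_force: 0.0
```

>>> jog_arm --increments '[[[-0.76, -0.97, 0, 0, 0, 0, 1], [-0.76, -0.97, 0, 0, 0, 0, 1], [-0.76, -0.97, 0, 0, 0, 0, 1], [-0.76, -0.97, 0, 0, 0, 0, 1], [-0.76, -0.97, 0, 0, 0, 0, 1]]]'

```text
time: 0.98
tool_pos: [0.3952, 0.467, 0.3034]
tcp_rot: [0.002, -3.141, 0.001]
wrist_force: [0.1, 0.2, -0.0]
width: 1.003
grip_force: 0.0
```

>>> jog_arm --increments '[[[-0.76, -0.97, 0, 0, 0, 0, 1], [-0.76, -0.97, 0, 0, 0, 0, 1], [-0.76, -0.97, 0, 0, 0, 0, 1], [-0.76, -0.97, 0, 0, 0, 0, 1], [-0.76, -0.97, 0, 0, 0, 0, 1]]]'

```text
time: 1.4
tool_pos: [0.5094, 0.3213, 0.3036]
tcp_rot: [0.001, -3.141, 0.0]
wrist_force: [0.0, 0.2, 0.3]
width: 1.003
grip_force: 0.0
```

>>> jog_arm --increments '[[[-0.76, -0.97, 0.4, 0, 0, 0, 1], [-0.76, -0.97, 0.4, 0, 0, 0, 1], [-0.76, -0.97, 0.4, 0, 0, 0, 1], [-0.76, -0.97, 0.4, 0, 0, 0, 1], [0, 0, 0, 0, 0, 0, 1]]]'

```text
time: 1.82
tool_pos: [0.602, 0.201, 0.2524]
tcp_rot: [-0.007, -3.139, 0.006]
wrist_force: [-0.0, -0.8, -0.1]
width: 1.002
grip_force: 0.0
```

```bash
cat >> h.py <<'E'
def circ(mask_fn, h, dia, guess, name='wrist', save=None):
    """centre of the ring of height h near guess (world xy), from depth points"""
    im,d,w=pts(name)
    if save: cv2.imwrite('pics/'+save,im)
    m=(np.hypot(w[...,0]-guess[0],w[...,1]-guess[1])<dia/2+.02)&(abs(w[...,2]-h)<.005)&(d>0)
    P=w[m][:,:2].astype(np.float32); c,r=cv2.minEnclosingCircle(P)
    for _ in range(8):   # fit outer ring
        P2=P[abs(np.hypot(*(P-c).T)-dia/2+.0015)<.006]; A=np.c_[2*P2,np.ones(len(P2))]
        q=np.linalg.lstsq(A,(P2**2).sum(1),rcond=None)[0]; c=q[:2]
    return c, 2*np.sqrt(q[2]+c@c), len(P2), np.median(w[m][:,2])
def tool(xy,z=None):
    s=read_state(); A=Ro.from_rotvec(s['tcp_rot']).as_matrix()
    t=A.T@(np.array([*xy,s['tool_pos'][2]])-s['tool_pos']); return (t/.03).round(3)
def show():
    s=read_state(); A=Ro.from_rotvec(s['tcp_rot']).as_matrix(); print('t',s['time'],'tcp',s['tool_pos'].round(4),'w',round(s['width'],3),'g',s['grip_force'],'F',s['wrist_force'].round(1)); print('x',A[:,0].round(4),'y',A[:,1].round(4))
E
python3 - <<'E'
from h import *
show(); c=circ(0,.0285,.06,(.6215,.1765),save='w1.png'); print(c, tool(c[0]))
E
```

```text
t 1.8167 tcp [0.602  0.201  0.2524] w 1.002 g 0.0 F [-0.  -0.8 -0.1]
x [-1.      0.0042  0.0026] y [ 0.0042  1.     -0.004 ]
(array([0.62230644, 0.17739894]), np.float64(0.05628097434964518), 592, np.float64(0.029774775274700585)) [-0.722 -0.861 -0.001]
```

View pics/w1.png

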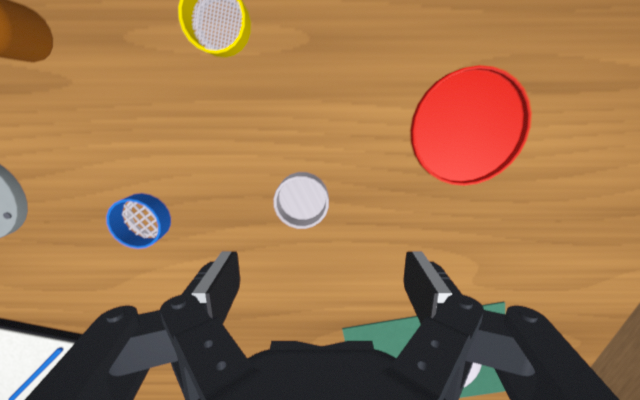

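Pan at (301,200) in the wrist view, between the fingers' closing line; measured at (0.622,0.177), rim height 0.030 as it should be.

>>> jog_arm --increments '[[[-0.24, -0.287, 0.6, 0, 0, 0, 1], [-0.24, -0.287, 0.6, 0, 0, 0, 1], [-0.24, -0.286, 0.6, 0, 0, 0, 1], [0, 0, 0.6, 0, 0, 0, 1], [0, 0, 0.6, 0, 0, 0, 1]]]'

```text
time: 2.28
tool_pos: [0.6216, 0.1815, 0.1655]
tcp_rot: [-0.001, 3.141, 0.001]
wrist_force: [-0.6, 0.3, 0.6]
width: 0.996
grip_force: 0.0
```

>>> jog_arm --increments '[[[0, 0, 0, 0, 0, 0, 1], [0, 0, 0, 0, 0, 0, 1], [0, 0, 0, 0, 0, 0, 1], [0, 0, 0, 0, 0, 0, 1], [0, 0, 0, 0, 0, 0, 1]]]'

```text
time: 2.7
tool_pos: [0.6225, 0.1815, 0.1678]
tcp_rot: [-0.002, 3.139, 0.001]
wrist_force: [0.1, -0.4, 0.1]
width: 1.001
grip_force: 0.0
```

Run:
```python
from h import *
show(); c=circ(0,.0295,.06,(.622,.177),save='w2.png'); print(c, tool(c[0]))
```

```text
t 2.7 tcp [0.6225 0.1815 0.1678] w 1.001 g 0.0 F [ 0.1 -0.4  0.1]
x [-1.     -0.0011 -0.0029] y [-1.1e-03  1.0e+00  8.0e-04]
(array([0.6221156 , 0.17719377]), np.float64(0.05621756863545627), 1128, np.float64(0.02980264446165516)) [ 0.01  -0.139 -0.   ]
```

>>> jog_arm --increments '[[[0, -0.13, 0.65, 0, 0, 0, 1], [0, 0, 0.65, 0, 0, 0, 1], [0, 0, 0.65, 0, 0, 0, 1], [0, 0, 0.65, 0, 0, 0, 1], [0, 0, 0.48, 0, 0, 0, 1]]]'

```text
time: 3.17
tool_pos: [0.6215, 0.1769, 0.0726]
tcp_rot: [0.001, -3.141, 0.0]
wrist_force: [-0.4, -0.4, 0.8]
width: 1.0
grip_force: 0.0
```

>>> jog_arm --increments '[[[0, 0, 0, 0, 0, 0, 1], [0, 0, 0, 0, 0, 0, 0.3], [0, 0, 0, 0, 0, 0, 0], [0, 0, 0, 0, 0, 0, -0.5], [0, 0, 0, 0, 0, 0, -1]]]' --force 35

```text
time: 3.58
tool_pos: [0.623, 0.1773, 0.0754]
tcp_rot: [-0.001, 3.138, 0.001]
wrist_force: [0.4, 0.6, 2.6]
width: 0.685
grip_force: 38.0
```

>>> jog_arm --increments '[[[0, 0, 0, 0, 0, 0, -1], [0, 0, 0, 0, 0, 0, -1], [0, 0, 0, 0, 0, 0, -1], [0, 0, 0, 0, 0, 0, -1], [0, 0, 0, 0, 0, 0, -1]]]'

```text
time: 4.0
tool_pos: [0.623, 0.1773, 0.0753]
tcp_rot: [-0.001, 3.138, 0.001]
wrist_force: [0.2, -0.8, 5.9]
width: 0.687
grip_force: 38.2
```

Run:
```python
from h import *
show(); c=circ(0,.0295,.06,(.622,.177),save='w3.png'); print(c, tool(c[0]))
```

```text
t 4.0 tcp [0.623  0.1773 0.0753] w 0.687 g 38.17538743838668 F [ 0.2 -0.8  5.9]
x [-1.0e+00 -6.0e-04 -3.1e-03] y [-6.e-04  1.e+00  8.e-04]
(array([0.62188027, 0.17749506]), np.float64(0.056918015291265237), 3916, np.float64(0.02966040948609007)) [ 0.039  0.006 -0.   ]
```

View pics/w3.png

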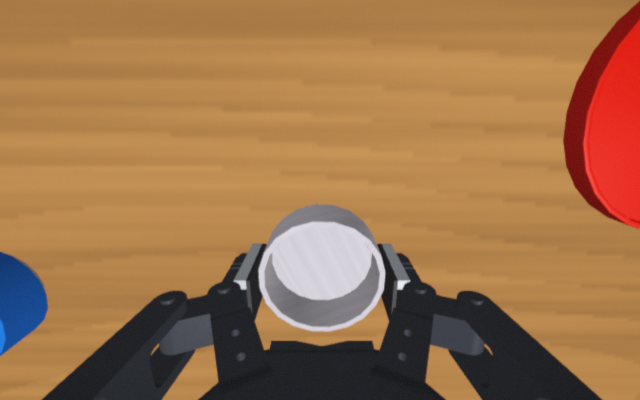

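Pan held, centred between the pads (rim circle at (322,275), tool offset about 1 mm). Lifting and going toward the stand.

>>> jog_arm --increments '[[[0, 0, -0.4, 0, 0, 0, -1], [0, 0, -0.9, 0, 0, 0, -1], [0, 0, -1, 0, 0, 0, -1], [0, 0, -1, 0, 0, 0, -1], [0, 0, -1, 0, 0, 0, -1]]]'

```text
time: 4.47
tool_pos: [0.6209, 0.1768, 0.2038]
tcp_rot: [0.001, -3.14, 0.001]
wrist_force: [-0.3, 0.2, -1.4]
width: 0.684
grip_force: 38.0
```

>>> jog_arm --increments '[[[-0.2, -0.6, -0.5, 0, 0, 0, -1], [-0.2, -1, -0.5, 0, 0, 0, -1], [-0.2, -1, 0, 0, 0, 0, -1], [-0.2, -1, 0, 0, 0, 0, -1], [-0.2, -1, 0, 0, 0, 0, -1]]]'

```text
time: 4.88
tool_pos: [0.6516, 0.0379, 0.2336]
tcp_rot: [-0.002, 3.141, -0.0]
wrist_force: [0.5, -0.1, -1.1]
width: 0.688
grip_force: 38.0
```

>>> jog_arm --increments '[[[0, -1, 0, 0, 0, 0, -1], [0, -1, 0, 0, 0, 0, -1], [0, -1, 0, 0, 0, 0, -1], [0, -1, 0, 0, 0, 0, -1], [0, -1, 0, 0, 0, 0, -1]]]'

```text
time: 5.3
tool_pos: [0.6511, -0.1124, 0.2327]
tcp_rot: [0.001, -3.141, -0.0]
wrist_force: [-0.0, -0.3, -0.3]
width: 0.688
grip_force: 38.0
```

>>> jog_arm --increments '[[[0, -1, 0, 0, 0, 0, -1], [0, -1, 0, 0, 0, 0, -1], [0, -1, 0, 0, 0, 0, -1], [0, 0, 0, 0, 0, 0, -1], [0, 0, 0, 0, 0, 0, -1]]]'

```text
time: 5.72
tool_pos: [0.6512, -0.2027, 0.2325]
tcp_rot: [-0.004, -3.141, -0.0]
wrist_force: [-0.4, -0.2, -0.4]
width: 0.687
grip_force: 38.1
```

Run:
```python
from h import *
show(); 
c=circ(0,.0215,.06,(.622,-.202),save='w4.png'); print(c, tool(c[0]))
```

```text
t 5.7167 tcp [ 0.6512 -0.2027  0.2325] w 0.687 g 38.05585529655218 F [-0.4 -0.2 -0.4]
x [-1.0e+00  2.5e-03  7.0e-04] y [2.5e-03 1.0e+00 3.0e-04]
(array([ 0.62214874, -0.20371232]), np.float64(0.056190897698877224), 626, np.float64(0.021834463583001715)) [ 0.973 -0.077  0.001]
```

View pics/w4.png

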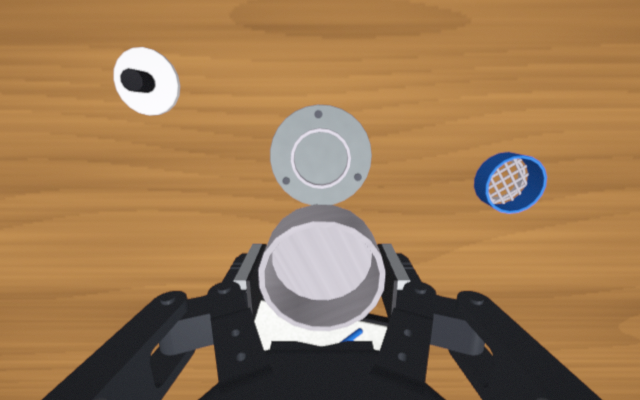

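Stand ring at (321,157), measured (0.622,-0.204) at rim height 0.022. Moving over it.

>>> jog_arm --increments '[[[0.31, -0.03, 0, 0, 0, 0, -1], [0.31, 0, 0.6, 0, 0, 0, -1], [0.31, 0, 0.8, 0, 0, 0, -1], [0, 0, 0.8, 0, 0, 0, -1], [0, 0, 0.8, 0, 0, 0, -1]]]'

```text
time: 6.18
tool_pos: [0.6229, -0.2003, 0.1422]
tcp_rot: [0.004, -3.142, -0.0]
wrist_force: [0.1, -0.3, -1.1]
width: 0.688
grip_force: 38.1
```

>>> jog_arm --increments '[[[0, 0, 0.6, 0, 0, 0, -1], [0, 0, 0.4, 0, 0, 0, -1], [0, 0, 0, 0, 0, 0, -1], [0, 0, 0, 0, 0, 0, -1], [0, 0, 0, 0, 0, 0, -1]]]'

```text
time: 6.6
tool_pos: [0.6249, -0.2017, 0.114]
tcp_rot: [-0.002, 3.14, -0.001]
wrist_force: [0.1, -0.6, -0.1]
width: 0.689
grip_force: 38.1
```

Run:
```python
from h import *
show(); s=read_state(); z=s['tool_pos'][2]-.0753+.0297
c=circ(0,z,.06,s['tool_pos'][:2]); print(c, tool(c[0]))
im,d,w=pts('scene'); cv2.imwrite('pics/s1.png',cv2.resize(im[170:270,160:320],None,fx=4,fy=4))
```

```text
t 6.6 tcp [ 0.6249 -0.2017  0.114 ] w 0.689 g 38.070325423032045 F [ 0.1 -0.6 -0.1]
x [-1.     -0.0013 -0.002 ] y [-1.3e-03  1.0e+00 -7.0e-04]
(array([ 0.62371176, -0.20159101]), np.float64(0.05699155637451889), 3892, np.float64(0.06828666314853132)) [ 0.05   0.014 -0.   ]
```

View pics/s1.png

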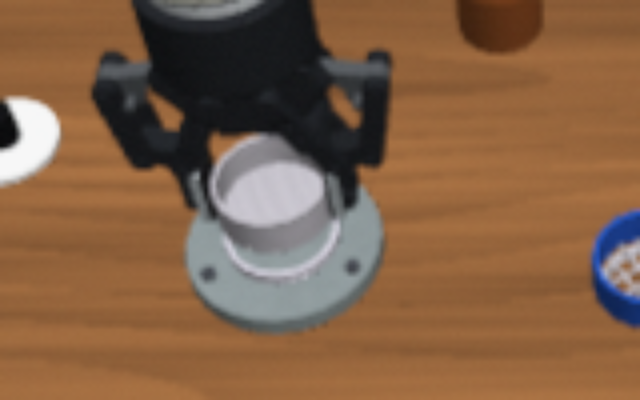

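>>> jog_arm --increments '[[[0.05, -0.07, 0, 0, 0, 0, -1], [0, 0, 0.2, 0, 0, 0, -1], [0, 0, 0.2, 0, 0, 0, -1], [0, 0, 0, 0, 0, 0, -1], [0, 0, 0, 0, 0, 0, -1]]]'

```text
time: 7.12
tool_pos: [0.6217, -0.2038, 0.0994]
tcp_rot: [0.001, -3.14, -0.001]
wrist_force: [-0.4, -0.2, -1.1]
width: 0.691
grip_force: 38.1
```

>>> jog_arm --increments '[[[0, 0, 0.1, 0, 0, 0, -1], [0, 0, 0.1, 0, 0, 0, -1], [0, 0, 0, 0, 0, 0, -1], [0, 0, 0, 0, 0, 0, -1], [0, 0, 0, 0, 0, 0, -1]]]'

```text
time: 7.53
tool_pos: [0.6225, -0.204, 0.0944]
tcp_rot: [0.001, -3.142, -0.0]
wrist_force: [0.0, 0.4, -1.2]
width: 0.685
grip_force: 38.1
```

>>> jog_arm --increments '[[[0, 0, 0.06, 0, 0, 0, -1], [0, 0, 0.05, 0, 0, 0, -1], [0, 0, 0, 0, 0, 0, -1], [0, 0, 0, 0, 0, 0, -1], [0, 0, 0, 0, 0, 0, -1]]]'

```text
time: 7.95
tool_pos: [0.6227, -0.2041, 0.0914]
tcp_rot: [-0.001, 3.141, -0.0]
wrist_force: [0.0, 0.8, 0.0]
width: 0.69
grip_force: 38.1
```

Run:
```python
from h import *
show(); c=circ(0,.046,.06,(.622,-.204)); print(c, tool(c[0]))
```

```text
t 7.95 tcp [ 0.6227 -0.2041  0.0914] w 0.69 g 38.13961934298277 F [0.  0.8 0. ]
x [-1.e+00 -5.e-04 -6.e-04] y [-5.e-04  1.e+00 -2.e-04]
(array([ 0.62149156, -0.2039546 ]), np.float64(0.05698089123759576), 3836, np.float64(0.04573900520211172)) [ 0.042  0.006 -0.   ]
```

>>> jog_arm --increments '[[[0, 0, 0, 0, 0, 0, 0.5], [0, 0, 0, 0, 0, 0, 0.7], [0, 0, 0, 0, 0, 0, 1], [0, 0, 0, 0, 0, 0, 1], [0, 0, -0.2, 0, 0, 0, 1]]]'

```text
time: 8.42
tool_pos: [0.6215, -0.2037, 0.096]
tcp_rot: [0.001, -3.139, -0.001]
wrist_force: [-0.3, -0.0, 0.5]
width: 1.002
grip_force: 0.0
```

>>> jog_arm --increments '[[[0, 0, -0.5, 0, 0, 0, 1], [0, 0, -1, 0, 0, 0, 1], [0, 0, -1, 0, 0, 0, 1], [0, 0, -1, 0, 0, 0, 1], [0, 0, -1, 0, 0, 0, 1]]]'

```text
time: 8.83
tool_pos: [0.6223, -0.204, 0.2339]
tcp_rot: [0.001, -3.142, 0.0]
wrist_force: [1.0, 0.1, 0.5]
width: 0.998
grip_force: 0.0
```

Run:
```python
from h import *
show(); c=circ(0,.046,.06,(.622,-.204)); print(c, tool(c[0]))
c=circ(0,.046,.06,(.622,-.204),'top'); print(c)
```

```text
t 8.8333 tcp [ 0.6223 -0.204   0.2339] w 0.998 g 0.0 F [1.  0.1 0.5]
x [-1.e+00 -6.e-04  0.e+00] y [-6.e-04  1.e+00 -0.e+00]
(array([ 0.62215633, -0.20380877]), np.float64(0.05618064996698904), 709, np.float64(0.0458889734290735)) [ 0.113  0.043 -0.001]
(array([0., 0.]), np.float64(0.0), 0, np.float64(0.04512033254209976))
```

>>> jog_arm --increments '[[[0.5, 0.85, 0, 0, 0, 0, 1], [0.5, 0.85, 0, 0, 0, 0, 1], [0.5, 0.85, 0, 0, 0, 0, 1], [0.5, 0.85, 0, 0, 0, 0, 1], [0.5, 0.85, 0, 0, 0, 0, 1]]]'

```text
time: 9.35
tool_pos: [0.5462, -0.0755, 0.2317]
tcp_rot: [0.0, -3.141, -0.0]
wrist_force: [-0.1, 0.1, 0.8]
width: 1.0
grip_force: 0.0
```

>>> jog_arm --increments '[[[0.5, 0.85, 0, 0, 0, 0, 1], [0.5, 0.85, 0, 0, 0, 0, 1], [0.5, 0.85, 0, 0, 0, 0, 1], [0.5, 0.85, 0, 0, 0, 0, 1], [0.5, 0.85, 0, 0, 0, 0, 1]]]'

```text
time: 9.77
tool_pos: [0.4711, 0.0519, 0.2318]
tcp_rot: [0.0, -3.141, -0.0]
wrist_force: [0.2, -0.5, -0.3]
width: 0.999
grip_force: 0.0
```

>>> jog_arm --increments '[[[0.45, 0.85, 0, 0, 0, 0, 1], [0.45, 0.85, 0, 0, 0, 0, 1], [0, 0, 0, 0, 0, 0, 1], [0, 0, 0, 0, 0, 0, 1], [0, 0, 0, 0, 0, 0, 1]]]'

```text
time: 10.18
tool_pos: [0.4454, 0.1017, 0.2321]
tcp_rot: [-0.002, 3.141, -0.001]
wrist_force: [0.9, 0.8, 0.8]
width: 1.004
grip_force: 0.0
```

Run:
```python
from h import *
show(); c=circ(0,.0295,.06,(.445,.1005)); print(c, tool(c[0]))
```

```text
t 10.1833 tcp [0.4454 0.1017 0.2321] w 1.004 g 0.0 F [0.9 0.8 0.8]
x [-1.0e+00 -1.4e-03 -3.0e-04] y [-1.4e-03  1.0e+00 -5.0e-04]
(array([0.44550812, 0.10134494]), np.float64(0.05619381946270856), 642, np.float64(0.029911975733634202)) [ 0.006  0.001 -0.   ]
```

Pan is nested (rim 0.046, centred within 0.2 mm of the ring). The yellow sieve is right below; grasping.

>>> jog_arm --increments '[[[0, 0, 0.8, 0, 0, 0, 1], [0, 0, 1, 0, 0, 0, 1], [0, 0, 1, 0, 0, 0, 1], [0, 0, 1, 0, 0, 0, 1], [0, 0, 0.8, 0, 0, 0, 1]]]'

```text
time: 10.65
tool_pos: [0.4452, 0.1005, 0.0922]
tcp_rot: [-0.002, -3.14, 0.001]
wrist_force: [0.0, 0.1, 0.2]
width: 1.0
grip_force: 0.0
```

>>> jog_arm --increments '[[[0, 0, 0.55, 0, 0, 0, 1], [0, 0, 0, 0, 0, 0, 1], [0, 0, 0, 0, 0, 0, 1], [0, 0, 0, 0, 0, 0, 0.5], [0, 0, 0, 0, 0, 0, 0]]]'

```text
time: 11.07
tool_pos: [0.447, 0.1017, 0.0793]
tcp_rot: [0.0, 3.138, 0.001]
wrist_force: [0.1, 1.6, 0.0]
width: 0.746
grip_force: 0.0
```

>>> jog_arm --increments '[[[0, 0, 0, 0, 0, 0, -0.5], [0, 0, 0, 0, 0, 0, -1], [0, 0, 0, 0, 0, 0, -1], [0, 0, 0, 0, 0, 0, -1], [0, 0, 0, 0, 0, 0, -1]]]'

```text
time: 11.48
tool_pos: [0.4471, 0.1019, 0.0798]
tcp_rot: [-0.001, 3.138, 0.0]
wrist_force: [-0.8, -1.9, 6.0]
width: 0.691
grip_force: 37.4
```

Run:
```python
from h import *
show(); c=circ(0,.0295,.06,(.445,.1005)); print(c, tool(c[0]))
```

```text
t 11.4833 tcp [0.4471 0.1019 0.0798] w 0.691 g 37.35416720621288 F [-0.8 -1.9  6. ]
x [-1.e+00 -8.e-04 -4.e-03] y [-8.e-04  1.e+00  2.e-04]
(array([0.44484858, 0.1020546 ]), np.float64(0.05701510132905613), 3733, np.float64(0.029690970127928037)) [ 0.073  0.004 -0.   ]
```

>>> jog_arm --increments '[[[0, 0, -0.4, 0, 0, 0, -1], [0, 0, -0.9, 0, 0, 0, -1], [0, 0, -1, 0, 0, 0, -1], [0, 0, -1, 0, 0, 0, -1], [0, 0, -1, 0, 0, 0, -1]]]'

```text
time: 11.95
tool_pos: [0.4452, 0.1019, 0.2088]
tcp_rot: [-0.001, 3.14, 0.0]
wrist_force: [-0.3, -0.5, -0.5]
width: 0.692
grip_force: 38.1
```

>>> jog_arm --increments '[[[-0.3, -0.5, -0.5, 0, 0, 0, -1], [-0.5, -0.85, -0.3, 0, 0, 0, -1], [-0.5, -0.85, 0, 0, 0, 0, -1], [-0.5, -0.85, 0, 0, 0, 0, -1], [-0.5, -0.85, 0, 0, 0, 0, -1]]]'

```text
time: 12.37
tool_pos: [0.5154, -0.0162, 0.2324]
tcp_rot: [-0.002, 3.138, -0.0]
wrist_force: [-0.8, 0.9, -1.8]
width: 0.691
grip_force: 38.1
```

>>> jog_arm --increments '[[[-0.5, -0.85, 0, 0, 0, 0, -1], [-0.5, -0.85, 0, 0, 0, 0, -1], [-0.5, -0.85, 0, 0, 0, 0, -1], [-0.5, -0.85, 0, 0, 0, 0, -1], [-0.5, -0.85, 0, 0, 0, 0, -1]]]'

```text
time: 12.78
tool_pos: [0.5902, -0.1439, 0.2317]
tcp_rot: [-0.001, 3.14, -0.001]
wrist_force: [0.1, 0.2, -1.1]
width: 0.695
grip_force: 38.1
```

>>> jog_arm --increments '[[[-0.5, -0.85, 0, 0, 0, 0, -1], [-0.5, -0.85, 0, 0, 0, 0, -1], [-0.11, -0.35, 0, 0, 0, 0, -1], [0, 0, 0, 0, 0, 0, -1], [0, 0, 0, 0, 0, 0, -1]]]'

```text
time: 13.2
tool_pos: [0.6225, -0.204, 0.2309]
tcp_rot: [-0.001, -3.141, -0.001]
wrist_force: [0.5, 0.8, -1.1]
width: 0.699
grip_force: 38.1
```

Run:
```python
from h import *
show(); s=read_state(); z=s['tool_pos'][2]-.050
c=circ(0,z,.06,s['tool_pos'][:2],save='w5.png'); print(c, tool(c[0]))
```

```text
t 13.2 tcp [ 0.6225 -0.204   0.2309] w 0.699 g 38.128850581124425 F [ 0.5  0.8 -1.1]
x [-1.e+00  6.e-04  3.e-04] y [6.e-04 1.e+00 7.e-04]
(array([ 0.62008472, -0.20380322]), np.float64(0.05705383960441897), 3619, np.float64(0.18073820121922501)) [ 0.069 -0.019  0.   ]
```

>>> jog_arm --increments '[[[-0.07, 0, 0.4, 0, 0, 0, -1], [0, 0, 0.8, 0, 0, 0, -1], [0, 0, 0.8, 0, 0, 0, -1], [0, 0, 0.8, 0, 0, 0, -1], [0, 0, 0.5, 0, 0, 0, -1]]]'

```text
time: 13.67
tool_pos: [0.6228, -0.2018, 0.1282]
tcp_rot: [0.003, -3.138, -0.003]
wrist_force: [1.0, -0.8, -2.0]
width: 0.693
grip_force: 38.1
```

>>> jog_arm --increments '[[[0, 0, 0, 0, 0, 0, -1], [0, 0, 0, 0, 0, 0, -1], [0, 0, 0, 0, 0, 0, -1], [0, 0, 0, 0, 0, 0, -1], [0, 0, 0, 0, 0, 0, -1]]]'

```text
time: 14.08
tool_pos: [0.626, -0.2042, 0.1336]
tcp_rot: [-0.001, 3.139, -0.002]
wrist_force: [-0.5, 0.3, -0.7]
width: 0.693
grip_force: 38.1
```

Run:
```python
from h import *
show(); s=read_state(); z=s['tool_pos'][2]-.050
c=circ(0,z,.06,s['tool_pos'][:2]); print(c, tool(c[0]))
```

```text
t 14.0833 tcp [ 0.626  -0.2042  0.1336] w 0.693 g 38.133532935753465 F [-0.5  0.3 -0.7]
x [-1.e+00 -9.e-04 -3.e-03] y [-8.0e-04  1.0e+00 -1.1e-03]
(array([ 0.62379367, -0.20407497]), np.float64(0.05704809002641658), 3593, np.float64(0.08344306882066894)) [ 0.069  0.005 -0.   ]
```

>>> jog_arm --increments '[[[0.05, 0, 0, 0, 0, 0, -1], [0, 0, 0.12, 0, 0, 0, -1], [0, 0, 0.12, 0, 0, 0, -1], [0, 0, 0, 0, 0, 0, -1], [0, 0, 0, 0, 0, 0, -1]]]'

```text
time: 14.55
tool_pos: [0.6229, -0.2039, 0.1238]
tcp_rot: [0.001, -3.14, -0.001]
wrist_force: [-0.5, -0.6, -0.7]
width: 0.698
grip_force: 38.1
```

>>> jog_arm --increments '[[[0, 0, 0.06, 0, 0, 0, -1], [0, 0, 0.06, 0, 0, 0, -1], [0, 0, 0, 0, 0, 0, -1], [0, 0, 0, 0, 0, 0, -1], [0, 0, 0, 0, 0, 0, -1]]]'

```text
time: 14.97
tool_pos: [0.6234, -0.204, 0.1208]
tcp_rot: [0.001, -3.142, 0.0]
wrist_force: [-0.0, -1.2, -0.3]
width: 0.698
grip_force: 38.1
```

>>> jog_arm --increments '[[[0, 0, 0.05, 0, 0, 0, -1], [0, 0, 0.05, 0, 0, 0, -1], [0, 0, 0, 0, 0, 0, -1], [0, 0, 0, 0, 0, 0, -1], [0, 0, 0, 0, 0, 0, -1]]]'

```text
time: 15.38
tool_pos: [0.6238, -0.2042, 0.1198]
tcp_rot: [-0.001, 3.141, -0.0]
wrist_force: [-3.4, 1.4, 8.3]
width: 0.693
grip_force: 38.8
```

Run:
```python
from h import *
show(); s=read_state(); z=s['tool_pos'][2]-.050
c=circ(0,z,.06,s['tool_pos'][:2]); print(c, tool(c[0]))
```

```text
t 15.3833 tcp [ 0.6238 -0.2042  0.1198] w 0.693 g 38.8277770858258 F [-3.4  1.4  8.3]
x [-1.e+00 -5.e-04 -8.e-04] y [-5.e-04  1.e+00 -3.e-04]
(array([ 0.62142259, -0.20401473]), np.float64(0.05704016281235683), 3621, np.float64(0.06966041692327057)) [ 0.078  0.004 -0.   ]
```

>>> jog_arm --increments '[[[0, 0, 0, 0, 0, 0, 0.5], [0, 0, 0, 0, 0, 0, 0.7], [0, 0, 0, 0, 0, 0, 1], [0, 0, 0, 0, 0, 0, 1], [0, 0, -0.3, 0, 0, 0, 1]]]'

```text
time: 15.85
tool_pos: [0.6219, -0.2035, 0.1247]
tcp_rot: [0.001, -3.137, -0.002]
wrist_force: [-0.7, 0.4, 0.1]
width: 0.999
grip_force: 0.0
```

>>> jog_arm --increments '[[[0, 0, -0.5, 0, 0, 0, 1], [0, 0, -1, 0, 0, 0, 1], [0, 0, -1, 0, 0, 0, 1], [0, 0, -1, 0, 0, 0, 1], [0, 0, -0.3, 0, 0, 0, 1]]]'

```text
time: 16.27
tool_pos: [0.6259, -0.2049, 0.2476]
tcp_rot: [-0.001, 3.133, -0.005]
wrist_force: [1.8, -0.7, 0.9]
width: 1.0
grip_force: 0.0
```

Run:
```python
from h import *
show(); c=circ(0,.070,.06,(.622,-.204)); print(c, tool(c[0]))
```

```text
t 16.2667 tcp [ 0.6259 -0.2049  0.2476] w 1.0 g 0.0 F [ 1.8 -0.7  0.9]
x [-1.0e+00 -6.0e-04 -8.6e-03] y [-6.0e-04  1.0e+00 -3.2e-03]
(array([ 0.62216171, -0.20391112]), np.float64(0.05622426741998841), 771, np.float64(0.06984730954336987)) [ 0.133  0.036 -0.001]
```

>>> jog_arm --increments '[[[-0.1, 0.9, 0, 0, 0, 0, 1], [-0.1, 0.9, 0, 0, 0, 0, 1], [-0.1, 0.9, 0, 0, 0, 0, 1], [-0.1, 0.9, 0, 0, 0, 0, 1], [-0.1, 0.9, 0, 0, 0, 0, 1]]]'

```text
time: 16.73
tool_pos: [0.6376, -0.0678, 0.2393]
tcp_rot: [0.0, -3.139, -0.001]
wrist_force: [0.9, -0.2, -0.5]
width: 0.997
grip_force: 0.0
```

>>> jog_arm --increments '[[[-0.1, 0.9, 0, 0, 0, 0, 1], [-0.15, 0.95, 0, 0, 0, 0, 1], [0, 0, 0, 0, 0, 0, 1], [0, 0, 0, 0, 0, 0, 1], [0, 0, 0, 0, 0, 0, 1]]]'

```text
time: 17.15
tool_pos: [0.6452, -0.0136, 0.2397]
tcp_rot: [0.002, -3.14, 0.001]
wrist_force: [-0.1, -0.3, -1.0]
width: 1.005
grip_force: 0.0
```

Run:
```python
from h import *
show(); c=circ(0,.0295,.06,(.646,-.0107)); print(c, tool(c[0]))
```

```text
t 17.15 tcp [ 0.6452 -0.0136  0.2397] w 1.005 g 0.0 F [-0.1 -0.3 -1. ]
x [-1.     -0.0014  0.0019] y [-1.4e-03  1.0e+00 -5.0e-04]
(array([ 0.64687087, -0.01026413]), np.float64(0.056261741027796464), 625, np.float64(0.029949236829679843)) [-0.052  0.131 -0.   ]
```

Yellow nested (rim 0.070, centred). Blue found at (0.647,-0.010).

>>> jog_arm --increments '[[[0, 0.11, 0.8, 0, 0, 0, 1], [0, 0, 1, 0, 0, 0, 1], [0, 0, 1, 0, 0, 0, 1], [0, 0, 1, 0, 0, 0, 1], [0, 0, 0.8, 0, 0, 0, 1]]]'

```text
time: 17.62
tool_pos: [0.6445, -0.0118, 0.1003]
tcp_rot: [-0.002, -3.139, 0.0]
wrist_force: [1.2, -0.1, -0.7]
width: 0.999
grip_force: 0.0
```

>>> jog_arm --increments '[[[0, 0, 0.73, 0, 0, 0, 1], [0, 0, 0, 0, 0, 0, 1], [0, 0, 0, 0, 0, 0, 1], [0, 0, 0, 0, 0, 0, 0.5], [0, 0, 0, 0, 0, 0, 0]]]'

```text
time: 18.03
tool_pos: [0.6475, -0.0108, 0.0833]
tcp_rot: [0.0, 3.138, -0.0]
wrist_force: [0.4, -0.2, -0.2]
width: 0.749
grip_force: 0.0
```

>>> jog_arm --increments '[[[0, 0, 0, 0, 0, 0, -0.5], [0, 0, 0, 0, 0, 0, -1], [0, 0, 0, 0, 0, 0, -1], [0, 0, 0, 0, 0, 0, -1], [0, 0, 0, 0, 0, 0, -1]]]'

```text
time: 18.45
tool_pos: [0.6477, -0.0106, 0.0839]
tcp_rot: [-0.001, 3.137, -0.001]
wrist_force: [-0.8, -0.8, 6.5]
width: 0.691
grip_force: 38.1
```

Run:
```python
from h import *
show(); c=circ(0,.0295,.06,(.647,-.0103)); print(c, tool(c[0]))
```

```text
t 18.45 tcp [ 0.6477 -0.0106  0.0839] w 0.691 g 38.12640049494803 F [-0.8 -0.8  6.5]
x [-1.0e+00 -7.0e-04 -4.8e-03] y [-7.e-04  1.e+00 -8.e-04]
(array([ 0.64640894, -0.0105372 ]), np.float64(0.05697262558203062), 3451, np.float64(0.02968435439964296)) [ 0.042  0.002 -0.   ]
```

>>> jog_arm --increments '[[[0, 0, -0.4, 0, 0, 0, -1], [0, 0, -0.9, 0, 0, 0, -1], [0, 0, -1, 0, 0, 0, -1], [0, 0, -1, 0, 0, 0, -1], [0, 0, -1, 0, 0, 0, -1]]]'

```text
time: 18.92
tool_pos: [0.6453, -0.01, 0.212]
tcp_rot: [0.001, -3.141, -0.0]
wrist_force: [1.1, 0.5, -1.5]
width: 0.695
grip_force: 38.1
```

>>> jog_arm --increments '[[[0.1, -0.4, -0.5, 0, 0, 0, -1], [0.1, -0.9, -0.5, 0, 0, 0, -1], [0.1, -0.9, 0, 0, 0, 0, -1], [0.1, -0.9, 0, 0, 0, 0, -1], [0.1, -0.9, 0, 0, 0, 0, -1]]]'

```text
time: 19.33
tool_pos: [0.6301, -0.1318, 0.2406]
tcp_rot: [-0.002, 3.141, -0.001]
wrist_force: [-0.5, 0.4, -1.1]
width: 0.691
grip_force: 38.1
```

>>> jog_arm --increments '[[[0.1, -0.9, 0, 0, 0, 0, -1], [0.1, -0.9, 0, 0, 0, 0, -1], [0.1, -0.64, 0, 0, 0, 0, -1], [0, 0, 0, 0, 0, 0, -1], [0, 0, 0, 0, 0, 0, -1]]]'

```text
time: 19.75
tool_pos: [0.6209, -0.2049, 0.2397]
tcp_rot: [-0.003, -3.141, -0.001]
wrist_force: [-0.0, 0.6, -0.2]
width: 0.69
grip_force: 38.2
```

Run:
```python
from h import *
show(); s=read_state(); z=s['tool_pos'][2]-.054
c=circ(0,z,.06,s['tool_pos'][:2],save='w6.png'); print(c, tool(c[0]))
```

```text
t 19.75 tcp [ 0.6209 -0.2049  0.2397] w 0.69 g 38.16083368845284 F [-0.   0.6 -0.2]
x [-1.e+00  2.e-03  9.e-04] y [2.e-03 1.e+00 4.e-04]
(array([ 0.61939399, -0.20475487]), np.float64(0.0570107215331754), 3348, np.float64(0.18547055171161658)) [ 0.061 -0.03   0.   ]
```

>>> jog_arm --increments '[[[-0.04, 0.02, 0.4, 0, 0, 0, -1], [0, 0, 0.8, 0, 0, 0, -1], [0, 0, 0.8, 0, 0, 0, -1], [0, 0, 0.5, 0, 0, 0, -1], [0, 0, 0.1, 0, 0, 0, -1]]]'

```text
time: 20.22
tool_pos: [0.6206, -0.2004, 0.1568]
tcp_rot: [0.004, -3.134, -0.005]
wrist_force: [-0.3, 0.9, -1.7]
width: 0.692
grip_force: 38.1
```

>>> jog_arm --increments '[[[0, 0, 0, 0, 0, 0, -1], [0, 0, 0, 0, 0, 0, -1], [0, 0, 0, 0, 0, 0, -1], [0, 0, 0, 0, 0, 0, -1], [0, 0, 0, 0, 0, 0, -1]]]'

```text
time: 20.63
tool_pos: [0.624, -0.203, 0.1636]
tcp_rot: [-0.001, 3.139, -0.001]
wrist_force: [0.6, -0.5, -0.4]
width: 0.69
grip_force: 38.2
```

Run:
```python
from h import *
show(); s=read_state(); z=s['tool_pos'][2]-.054
c=circ(0,z,.06,s['tool_pos'][:2]); print(c, tool(c[0]))
```

```text
t 20.6333 tcp [ 0.624  -0.203   0.1636] w 0.69 g 38.168643582612276 F [ 0.6 -0.5 -0.4]
x [-1.0e+00 -7.0e-04 -2.5e-03] y [-7.e-04  1.e+00 -9.e-04]
(array([ 0.62260504, -0.20292212]), np.float64(0.0570175877317883), 3345, np.float64(0.10938055234325787)) [ 0.039  0.004 -0.   ]
```

>>> jog_arm --increments '[[[0.01, -0.03, 0, 0, 0, 0, -1], [0, 0, 0.15, 0, 0, 0, -1], [0, 0, 0.15, 0, 0, 0, -1], [0, 0, 0, 0, 0, 0, -1], [0, 0, 0, 0, 0, 0, -1]]]'

```text
time: 21.1
tool_pos: [0.6222, -0.2036, 0.152]
tcp_rot: [0.001, -3.14, -0.001]
wrist_force: [0.0, 0.6, -1.1]
width: 0.691
grip_force: 38.2
```

>>> jog_arm --increments '[[[0, 0, 0.06, 0, 0, 0, -1], [0, 0, 0.06, 0, 0, 0, -1], [0, 0, 0, 0, 0, 0, -1], [0, 0, 0, 0, 0, 0, -1], [0, 0, 0, 0, 0, 0, -1]]]'

```text
time: 21.52
tool_pos: [0.6228, -0.2038, 0.1494]
tcp_rot: [-0.001, 3.142, -0.0]
wrist_force: [-0.2, -0.5, -0.3]
width: 0.692
grip_force: 38.2
```

>>> jog_arm --increments '[[[0, 0, 0.05, 0, 0, 0, -1], [0, 0, 0.05, 0, 0, 0, -1], [0, 0, 0, 0, 0, 0, -1], [0, 0, 0, 0, 0, 0, -1], [0, 0, 0, 0, 0, 0, -1]]]'

```text
time: 21.93
tool_pos: [0.6232, -0.2039, 0.1479]
tcp_rot: [-0.001, 3.141, -0.001]
wrist_force: [-2.8, 1.3, 6.0]
width: 0.694
grip_force: 38.7
```

>>> jog_arm --increments '[[[0, 0, 0, 0, 0, 0, 0.5], [0, 0, 0, 0, 0, 0, 0.7], [0, 0, 0, 0, 0, 0, 1], [0, 0, 0, 0, 0, 0, 1], [0, 0, -0.3, 0, 0, 0, 1]]]'

```text
time: 22.35
tool_pos: [0.6214, -0.2032, 0.1533]
tcp_rot: [0.001, -3.138, -0.002]
wrist_force: [-1.2, 0.1, -0.7]
width: 1.002
grip_force: 0.0
```

>>> jog_arm --increments '[[[0, 0, -0.5, 0, 0, 0, 1], [0, 0, -1, 0, 0, 0, 1], [0, 0, -1, 0, 0, 0, 1], [0, 0, -0.8, 0, 0, 0, 1], [0, 0, -0.2, 0, 0, 0, 1]]]'

```text
time: 22.77
tool_pos: [0.6252, -0.2046, 0.267]
tcp_rot: [-0.001, 3.133, -0.005]
wrist_force: [0.8, -0.1, 2.1]
width: 1.0
grip_force: 0.0
```

Run:
```python
from h import *
show(); c=circ(0,.094,.06,(.622,-.204)); print(c, tool(c[0]))
```

```text
t 22.7667 tcp [ 0.6252 -0.2046  0.267 ] w 1.0 g 0.0 F [ 0.8 -0.1  2.1]
x [-1.0e+00 -6.0e-04 -8.7e-03] y [-6.0e-04  1.0e+00 -3.2e-03]
(array([ 0.62238153, -0.20358491]), np.float64(0.056205579251071995), 817, np.float64(0.09395280389167765)) [ 0.087  0.031 -0.001]
```

>>> jog_arm --increments '[[[0.4, -0.9, 0, 0, 0, 0, 1], [0.4, -0.9, 0, 0, 0, 0, 1], [0.4, -0.9, 0, 0, 0, 0, 1], [0.4, -0.9, 0, 0, 0, 0, 1], [0.4, -0.9, 0, 0, 0, 0, 1]]]'

```text
time: 23.23
tool_pos: [0.5616, -0.3393, 0.2586]
tcp_rot: [0.002, -3.139, -0.002]
wrist_force: [0.0, -0.5, -0.1]
width: 1.0
grip_force: 0.0
```

>>> jog_arm --increments '[[[0.4, -0.95, 0, 0, 0, 0, 1], [0, 0, 0, 0, 0, 0, 1], [0, 0, 0, 0, 0, 0, 1], [0, 0, 0, 0, 0, 0, 1], [0, 0, 0, 0, 0, 0, 1]]]'

```text
time: 23.65
tool_pos: [0.551, -0.3661, 0.2595]
tcp_rot: [0.002, -3.141, -0.002]
wrist_force: [-0.6, 0.2, 0.1]
width: 0.998
grip_force: 0.0
```

```bash
cat >> h.py <<'E'
def lid(zd,guess,save=None):
    "disc outline (rays onto its top, height zd) and knob top (dark pixels at zd+.022)"
    s=read_state(); im,d,w=pts('wrist')
    if save: cv2.imwrite('pics/'+save,im)
    near=np.hypot(w[...,0]-guess[0],w[...,1]-guess[1])<.045
    k=w[near&(abs(w[...,2]-zd-.022)<.004)]
    disc=((im.min(2)>120)&near&(abs(w[...,2]-zd)<.005)).astype(np.uint8)
    c=max(cv2.findContours(disc,0,2)[0],key=cv2.contourArea); hull=cv2.convexHull(c)[:,0]
    P=np.array([ray('wrist',u,v,zd,s)[:2] for u,v in hull],np.float32)
    print('disc',cv2.minEnclosingCircle(P),'fit',cv2.fitEllipse(P)[:2],'knob',cv2.minEnclosingCircle(k[:,:2].astype(np.float32)),len(k),np.median(k[:,2]) if len(k) else 0)
    return cv2.fitEllipse(P)[0]
E
python3 - <<'E'
from h import *
show(); c=lid(.012,(.5495,-.3685),'w7.png'); print(tool(c))
E
```

```text
t 23.65 tcp [ 0.551  -0.3661  0.2595] w 0.998 g 0.0 F [-0.6  0.2  0.1]
x [-1.     -0.0013  0.001 ] y [-0.0013  1.      0.0013]
disc ((0.5499888062477112, -0.369448721408844), 0.030098777264356613) fit ((0.5500247478485107, -0.3694070875644684), (0.05927802622318268, 0.05979295074939728)) knob ((0.5502073168754578, -0.3693455457687378), 0.010026905685663223) 266 0.034111273522687224
[ 0.04  -0.113 -0.   ]
```

View pics/w7.png

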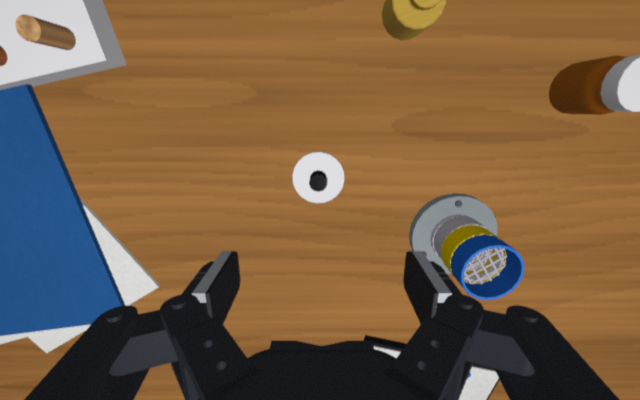

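Blue nested (rim 0.094). The lid with its knob is at (318,178), measured (0.550,-0.369), diameters 60 and 20 mm as given.

>>> jog_arm --increments '[[[0.05, -0.11, 0.8, 0, 0, 0, 1], [0, 0, 1, 0, 0, 0, 1], [0, 0, 1, 0, 0, 0, 0.5], [0, 0, 1, 0, 0, 0, 0], [0, 0, 0.8, 0, 0, 0, 0]]]'

```text
time: 24.12
tool_pos: [0.5493, -0.3686, 0.12]
tcp_rot: [0.004, -3.14, -0.002]
wrist_force: [-0.3, 0.9, 0.4]
width: 0.602
grip_force: 0.0
```

>>> jog_arm --increments '[[[0, 0, 0.5, 0, 0, 0, 0], [0, 0, 0.3, 0, 0, 0, 0], [0, 0, 0, 0, 0, 0, 0], [0, 0, 0, 0, 0, 0, 0], [0, 0, 0, 0, 0, 0, 0]]]'

```text
time: 24.53
tool_pos: [0.5507, -0.3712, 0.1004]
tcp_rot: [-0.001, 3.139, -0.003]
wrist_force: [0.4, -0.4, 1.0]
width: 0.499
grip_force: 0.0
```

Run:
```python
from h import *
show(); c=lid(.012,(.55,-.3694)); print(tool(c))
```

```text
t 24.5333 tcp [ 0.5507 -0.3712  0.1004] w 0.499 g 0.0 F [ 0.4 -0.4  1. ]
x [-1.0e+00 -9.0e-04 -2.8e-03] y [-9.e-04  1.e+00 -2.e-03]
disc ((0.5492872595787048, -0.3695101737976074), 0.030509382486343384) fit ((0.5493214726448059, -0.3695662319660187), (0.05894870311021805, 0.060760367661714554)) knob ((0.544912576675415, -0.37114033102989197), 0.03326119855046272) 1278 0.03424452182993001
[ 0.049  0.061 -0.   ]
```

>>> jog_arm --increments '[[[0.03, 0.05, 0.15, 0, 0, 0, 0], [0, 0, 0.2, 0, 0, 0, 0], [0, 0, 0, 0, 0, 0, 0], [0, 0, 0, 0, 0, 0, 0], [0, 0, 0, 0, 0, 0, -0.3]]]'

```text
time: 25.0
tool_pos: [0.5484, -0.369, 0.0878]
tcp_rot: [0.001, -3.141, -0.0]
wrist_force: [-0.1, -0.5, 0.1]
width: 0.38
grip_force: 0.0
```

>>> jog_arm --increments '[[[0, 0, 0, 0, 0, 0, -0.5], [0, 0, 0, 0, 0, 0, -0.7], [0, 0, 0, 0, 0, 0, -1], [0, 0, 0, 0, 0, 0, -1], [0, 0, 0, 0, 0, 0, -1]]]'

```text
time: 25.42
tool_pos: [0.5487, -0.3692, 0.0881]
tcp_rot: [-0.001, 3.141, -0.001]
wrist_force: [-0.0, -0.8, 0.9]
width: 0.214
grip_force: 34.3
```

Run:
```python
from h import *
show(); c=lid(.012,(.55,-.3694)); print(tool(c))
```

```text
t 25.4167 tcp [ 0.5487 -0.3692  0.0881] w 0.214 g 34.255587458610535 F [-0.  -0.8  0.9]
x [-1.e+00 -5.e-04 -4.e-04] y [-5.e-04  1.e+00 -3.e-04]
disc ((0.5485984086990356, -0.3690612018108368), 0.029968248680233955) fit ((0.5497800707817078, -0.36903679370880127), (0.058908089995384216, 0.062151823192834854)) knob ((0.5428386330604553, -0.3691883683204651), 0.02298017218708992) 1632 0.034092550213232146
[-0.036  0.006  0.   ]
```

>>> jog_arm --increments '[[[0, 0, -0.4, 0, 0, 0, -1], [0, 0, -0.9, 0, 0, 0, -1], [0, 0, -1, 0, 0, 0, -1], [0, 0, -1, 0, 0, 0, -1], [0, 0, -1, 0, 0, 0, -1]]]'

```text
time: 25.88
tool_pos: [0.5481, -0.3688, 0.2185]
tcp_rot: [0.001, -3.141, -0.001]
wrist_force: [0.5, -0.4, -1.3]
width: 0.211
grip_force: 34.2
```

>>> jog_arm --increments '[[[0, 0, -0.9, 0, 0, 0, -1], [-0.2, 0.5, -0.5, 0, 0, 0, -1], [-0.4, 0.9, 0, 0, 0, 0, -1], [-0.4, 0.9, 0, 0, 0, 0, -1], [-0.4, 0.9, 0, 0, 0, 0, -1]]]'

```text
time: 26.3
tool_pos: [0.5906, -0.2715, 0.2597]
tcp_rot: [0.001, 3.141, 0.0]
wrist_force: [0.7, 0.2, -0.5]
width: 0.222
grip_force: 34.3
```

>>> jog_arm --increments '[[[-0.4, 0.9, 0, 0, 0, 0, -1], [-0.4, 0.9, 0, 0, 0, 0, -1], [-0.22, 0.52, 0, 0, 0, 0, -1], [0, 0, 0, 0, 0, 0, -1], [0, 0, 0, 0, 0, 0, -1]]]'

```text
time: 26.72
tool_pos: [0.621, -0.2018, 0.2587]
tcp_rot: [0.005, -3.141, -0.0]
wrist_force: [-0.7, -1.0, -0.2]
width: 0.211
grip_force: 34.3
```

Run:
```python
from h import *
show(); s=read_state(); c=lid(s['tool_pos'][2]-.0761,s['tool_pos'][:2],'w8.png'); print(tool(c))
```

```text
t 26.7167 tcp [ 0.621  -0.2018  0.2587] w 0.211 g 34.31462824344635 F [-0.7 -1.  -0.2]
x [-1.     -0.0031  0.001 ] y [-3.1e-03  1.0e+00  1.0e-04]
disc ((0.6209932565689087, -0.20162342488765717), 0.030001265928149223) fit ((0.6220867037773132, -0.20159101486206055), (0.05897051841020584, 0.0620526522397995)) knob ((0.615208625793457, -0.20174606144428253), 0.022982282564044) 1630 0.20472054474290952
[-0.045  0.04  -0.   ]
```

View pics/w8.png

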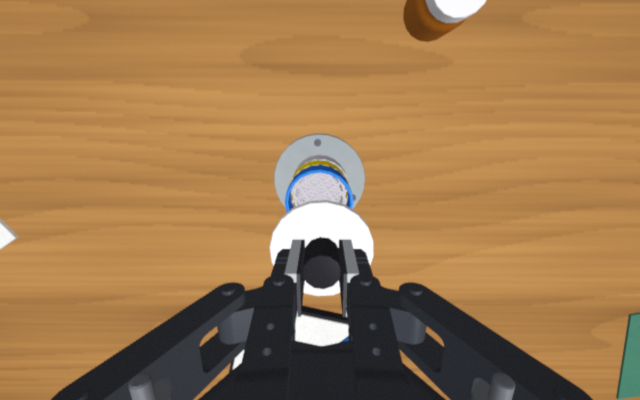

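>>> jog_arm --increments '[[[0, -0.05, 0.4, 0, 0, 0, -1], [0, 0, 0.7, 0, 0, 0, -1], [0, 0, 0.7, 0, 0, 0, -1], [0, 0, 0.4, 0, 0, 0, -1], [0, 0, 0.1, 0, 0, 0, -1]]]'

```text
time: 27.18
tool_pos: [0.6184, -0.2053, 0.1856]
tcp_rot: [-0.002, -3.135, -0.003]
wrist_force: [-1.0, -0.3, -1.2]
width: 0.218
grip_force: 34.3
```

>>> jog_arm --increments '[[[0, 0, 0, 0, 0, 0, -1], [0, 0, 0, 0, 0, 0, -1], [0, 0, 0, 0, 0, 0, -1], [0, 0, 0, 0, 0, 0, -1], [0, 0, 0, 0, 0, 0, -1]]]'

```text
time: 27.6
tool_pos: [0.6217, -0.2052, 0.1913]
tcp_rot: [-0.001, 3.139, -0.001]
wrist_force: [0.5, -0.1, -0.5]
width: 0.215
grip_force: 34.3
```

Run:
```python
from h import *
show(); s=read_state(); c=lid(s['tool_pos'][2]-.0761,s['tool_pos'][:2]); print(tool(c))
```

```text
t 27.6 tcp [ 0.6217 -0.2052  0.1913] w 0.215 g 34.32037711143494 F [ 0.5 -0.1 -0.5]
x [-1.0e+00 -6.0e-04 -2.2e-03] y [-6.e-04  1.e+00 -8.e-04]
disc ((0.6217229962348938, -0.2050018161535263), 0.02992505393922329) fit ((0.6229481101036072, -0.2050347775220871), (0.05889303609728813, 0.062016554176807404)) knob ((0.6159469485282898, -0.2050703912973404), 0.02293136715888977) 1637 0.1372727862179113
[-0.046  0.003  0.   ]
```

>>> jog_arm --increments '[[[0, 0.04, 0, 0, 0, 0, -1], [0, 0, 0.15, 0, 0, 0, -1], [0, 0, 0.12, 0, 0, 0, -1], [0, 0, 0, 0, 0, 0, -1], [0, 0, 0, 0, 0, 0, -1]]]'

```text
time: 28.07
tool_pos: [0.6206, -0.2035, 0.181]
tcp_rot: [0.001, -3.14, -0.001]
wrist_force: [0.4, -0.1, -1.2]
width: 0.215
grip_force: 34.3
```

>>> jog_arm --increments '[[[0, 0, 0.06, 0, 0, 0, -1], [0, 0, 0.06, 0, 0, 0, -1], [0, 0, 0, 0, 0, 0, -1], [0, 0, 0, 0, 0, 0, -1], [0, 0, 0, 0, 0, 0, -1]]]'

```text
time: 28.48
tool_pos: [0.621, -0.2037, 0.1782]
tcp_rot: [-0.001, 3.142, 0.0]
wrist_force: [-0.9, 0.5, -0.5]
width: 0.219
grip_force: 34.3
```

>>> jog_arm --increments '[[[0, 0, 0.05, 0, 0, 0, -1], [0, 0, 0.05, 0, 0, 0, -1], [0, 0, 0, 0, 0, 0, -1], [0, 0, 0, 0, 0, 0, -1], [0, 0, 0, 0, 0, 0, -1]]]'

```text
time: 28.9
tool_pos: [0.6215, -0.2039, 0.1761]
tcp_rot: [-0.001, 3.14, -0.001]
wrist_force: [-0.5, 0.5, 5.1]
width: 0.213
grip_force: 34.5
```

>>> jog_arm --increments '[[[0, 0, 0, 0, 0, 0, -0.5], [0, 0, 0, 0, 0, 0, -0.2], [0, 0, 0, 0, 0, 0, 0.2], [0, 0, 0, 0, 0, 0, 0.2], [0, 0, -0.3, 0, 0, 0, 0.2]]]'

```text
time: 29.32
tool_pos: [0.6195, -0.2032, 0.1818]
tcp_rot: [0.001, -3.137, -0.003]
wrist_force: [0.0, -0.3, -1.0]
width: 0.601
grip_force: 0.0
```

>>> jog_arm --increments '[[[0, 0, -0.5, 0, 0, 0, 0.2], [0, 0, -0.8, 0, 0, 0, 0.2], [0, 0, -0.8, 0, 0, 0, 0.2], [0, 0, -0.4, 0, 0, 0, 1], [0, 0, 0, 0, 0, 0, 1]]]'

```text
time: 29.73
tool_pos: [0.623, -0.2045, 0.264]
tcp_rot: [-0.001, 3.134, -0.004]
wrist_force: [0.5, 0.6, -0.0]
width: 0.865
grip_force: 0.0
```

Run:
```python
from h import *
show(); c=lid(.100,(.622,-.2037),'w9.png'); print(tool(c))
```

```text
t 29.7333 tcp [ 0.623  -0.2045  0.264 ] w 0.865 g 0.0 F [ 0.5  0.6 -0. ]
x [-1.0e+00 -6.0e-04 -7.4e-03] y [-6.0e-04  1.0e+00 -2.8e-03]
disc ((0.6225835084915161, -0.20355553925037384), 0.030359914526343346) fit ((0.6226784586906433, -0.20361000299453735), (0.05907568708062172, 0.06023227795958519)) knob ((0.6230688691139221, -0.20345282554626465), 0.01014832966029644) 475 0.1221195959213553
[-0.02   0.017  0.   ]
```

>>> jog_arm --increments '[[[0.46, 0.86, 0, 0, 0, 0, 1], [0.46, 0.86, 0, 0, 0, 0, 1], [0.46, 0.86, 0, 0, 0, 0, 1], [0.46, 0.86, 0, 0, 0, 0, 1], [0.46, 0.86, 0, 0, 0, 0, 1]]]'

```text
time: 30.2
tool_pos: [0.55, -0.0736, 0.2568]
tcp_rot: [0.0, -3.138, -0.001]
wrist_force: [0.8, 0.8, -0.2]
width: 0.999
grip_force: 0.0
```

>>> jog_arm --increments '[[[0.46, 0.86, 0, 0, 0, 0, 1], [0.46, 0.86, 0, 0, 0, 0, 1], [0.46, 0.86, 0, 0, 0, 0, 1], [0.46, 0.86, 0, 0, 0, 0, 1], [0.46, 0.86, 0, 0, 0, 0, 1]]]'

```text
time: 30.62
tool_pos: [0.4809, 0.0552, 0.2571]
tcp_rot: [0.0, -3.138, 0.0]
wrist_force: [0.2, 0.2, 0.5]
width: 1.0
grip_force: 0.0
```

>>> jog_arm --increments '[[[0.46, 0.86, 0, 0, 0, 0, 1], [0.46, 0.86, 0, 0, 0, 0, 1], [0.46, 0.86, 0, 0, 0, 0, 1], [0.46, 0.86, 0, 0, 0, 0, 1], [0.46, 0.86, 0, 0, 0, 0, 1]]]'

```text
time: 31.03
tool_pos: [0.4119, 0.1838, 0.2573]
tcp_rot: [0.001, -3.139, 0.002]
wrist_force: [-0.0, 0.1, -0.3]
width: 0.997
grip_force: 0.0
```

>>> jog_arm --increments '[[[0.46, 0.86, 0, 0, 0, 0, 1], [0.46, 0.86, 0, 0, 0, 0, 1], [0.46, 0.86, 0, 0, 0, 0, 1], [0.46, 0.86, 0, 0, 0, 0, 1], [0, 0, 0, 0, 0, 0, 1]]]'

```text
time: 31.45
tool_pos: [0.3556, 0.289, 0.2574]
tcp_rot: [0.007, -3.138, -0.0]
wrist_force: [0.0, 0.4, 0.8]
width: 0.998
grip_force: 0.0
```

>>> jog_arm --increments '[[[0, 0, 0, 0, 0, 0, 1], [0, 0, 0, 0, 0, 0, 1], [0, 0, 0, 0, 0, 0, 1], [0, 0, 0, 0, 0, 0, 1], [0, 0, 0, 0, 0, 0, 1]]]'

```text
time: 31.87
tool_pos: [0.359, 0.2854, 0.259]
tcp_rot: [-0.002, -3.141, 0.0]
wrist_force: [-0.3, 0.3, 0.2]
width: 0.999
grip_force: 0.0
```

Run:
```python
from h import *
show(); c=circ(0,.0295,.06,(.359,.285)); print(c, tool(c[0]))
```

```text
t 31.8667 tcp [0.359  0.2854 0.259 ] w 0.999 g 0.0 F [-0.3  0.3  0.2]
x [-1.0e+00  1.3e-03  1.0e-04] y [ 1.3e-03  1.0e+00 -3.0e-04]
(array([0.3592842 , 0.28673834]), np.float64(0.056262871429996864), 550, np.float64(0.02997893473296051)) [-0.01   0.039 -0.   ]
```

Lid nested (knob top 0.122, as due). Grasping the green sieve.

>>> jog_arm --increments '[[[0, 0.04, 0.8, 0, 0, 0, 1], [0, 0, 1, 0, 0, 0, 1], [0, 0, 1, 0, 0, 0, 1], [0, 0, 1, 0, 0, 0, 1], [0, 0, 1, 0, 0, 0, 1]]]'

```text
time: 32.33
tool_pos: [0.359, 0.2872, 0.1144]
tcp_rot: [0.001, 3.14, 0.001]
wrist_force: [0.6, 0.6, -0.5]
width: 1.002
grip_force: 0.0
```

>>> jog_arm --increments '[[[0, 0, 0.8, 0, 0, 0, 1], [0, 0, 0.3, 0, 0, 0, 1], [0, 0, 0, 0, 0, 0, 1], [0, 0, 0, 0, 0, 0, 0.5], [0, 0, 0, 0, 0, 0, 0]]]'

```text
time: 32.75
tool_pos: [0.3599, 0.2882, 0.0838]
tcp_rot: [-0.0, 3.139, 0.003]
wrist_force: [-0.1, -3.9, 1.9]
width: 0.748
grip_force: 0.7
```

>>> jog_arm --increments '[[[0, 0, 0, 0, 0, 0, -0.5], [0, 0, 0, 0, 0, 0, -1], [0, 0, 0, 0, 0, 0, -1], [0, 0, 0, 0, 0, 0, -1], [0, 0, 0, 0, 0, 0, -1]]]'

```text
time: 33.17
tool_pos: [0.36, 0.2885, 0.0845]
tcp_rot: [-0.001, 3.138, 0.003]
wrist_force: [-1.8, -2.1, 7.7]
width: 0.696
grip_force: 37.5
```

>>> jog_arm --increments '[[[0, 0, -0.3, 0, 0, 0, -1], [0, 0, -0.7, 0, 0, 0, -1], [0, 0, -1, 0, 0, 0, -1], [0, 0, -1, 0, 0, 0, -1], [0, 0, -0.5, 0, 0, 0, -1]]]'

```text
time: 33.58
tool_pos: [0.3601, 0.2887, 0.192]
tcp_rot: [-0.001, 3.136, 0.006]
wrist_force: [0.0, 0.5, -0.1]
width: 0.692
grip_force: 38.1
```

>>> jog_arm --increments '[[[-0.7, 0.3, 0, 0, 0, 0, -1], [-0.8, 0.3, 0, 0, 0, 0, -1], [-0.8, 0.3, 0, 0, 0, 0, -1], [-0.8, 0.3, 0, 0, 0, 0, -1], [-0.8, 0.3, 0, 0, 0, 0, -1]]]'

```text
time: 34.0
tool_pos: [0.4767, 0.3332, 0.1887]
tcp_rot: [-0.001, 3.14, 0.002]
wrist_force: [-0.4, 0.2, -0.5]
width: 0.692
grip_force: 38.1
```

>>> jog_arm --increments '[[[-0.8, 0.3, 0, 0, 0, 0, -1], [-0.8, 0.3, 0, 0, 0, 0, -1], [-0.67, 0.27, 0, 0, 0, 0, -1], [0, 0, 0, 0, 0, 0, -1], [0, 0, 0, 0, 0, 0, -1]]]'

```text
time: 34.42
tool_pos: [0.5445, 0.3591, 0.1881]
tcp_rot: [-0.0, 3.141, 0.001]
wrist_force: [1.1, -0.1, -1.0]
width: 0.691
grip_force: 38.1
```

Run:
```python
from h import *
show(); s=read_state(); im,d,w=pts('wrist'); cv2.imwrite('pics/w10.png',im)
b,g,r=im[...,0].astype(int),im[...,1].astype(int),im[...,2].astype(int)
m=(r>120)&(g<80)&(b<80); P=w[m&(w[...,2]>.008)&(w[...,2]<.02)][:,:2].astype(np.float32); print('dish',cv2.minEnclosingCircle(P),len(P))
g=w[(im[...,1].astype(int)-im[...,2]>30)&(d<.25)&(d>0)]; print('green z max',np.percentile(g[:,2],[5,50,97]))
```

```text
t 34.4167 tcp [0.5445 0.3591 0.1881] w 0.691 g 38.142125671729445 F [ 1.1 -0.1 -1. ]
x [-1.e+00 -2.e-04 -9.e-04] y [-2.e-04  1.e+00  7.e-04]
dish ((0.5454675555229187, 0.3581409454345703), 0.06131359562277794) 1152
green z max [0.11334833 0.12777287 0.13429194]
```

View pics/w10.png

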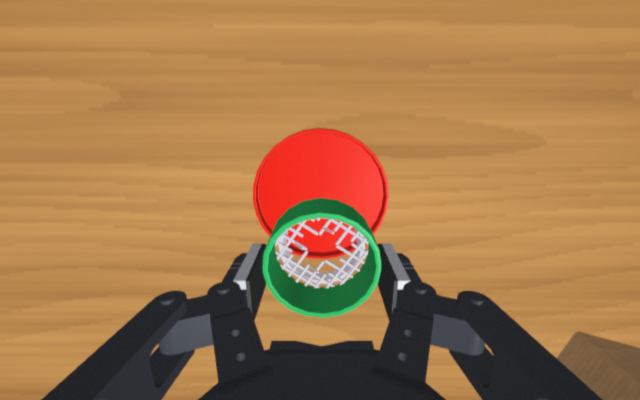

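Green sieve held upright over the dish centre (dish measured at (0.545,0.358)). Lowering.

>>> jog_arm --increments '[[[0, 0, 0.5, 0, 0, 0, -1], [0, 0, 0.8, 0, 0, 0, -1], [0, 0, 0.7, 0, 0, 0, -1], [0, 0, 0.5, 0, 0, 0, -1], [0, 0, 0.3, 0, 0, 0, -1]]]'

```text
time: 34.88
tool_pos: [0.541, 0.3576, 0.1012]
tcp_rot: [0.001, -3.138, 0.003]
wrist_force: [-0.4, 0.4, -1.7]
width: 0.688
grip_force: 38.1
```

>>> jog_arm --increments '[[[0, 0, 0, 0, 0, 0, -1], [0, 0, 0, 0, 0, 0, -1], [0, 0, 0, 0, 0, 0, -1], [0, 0, 0, 0, 0, 0, -1], [0, 0, 0, 0, 0, 0, -1]]]'

```text
time: 35.3
tool_pos: [0.5444, 0.3593, 0.1048]
tcp_rot: [-0.001, 3.139, 0.002]
wrist_force: [0.3, 0.1, -0.4]
width: 0.691
grip_force: 38.1
```

>>> jog_arm --increments '[[[0, 0, 0.2, 0, 0, 0, -1], [0, 0, 0.2, 0, 0, 0, -1], [0, 0, 0, 0, 0, 0, -1], [0, 0, 0, 0, 0, 0, -1], [0, 0, 0, 0, 0, 0, -1]]]'

```text
time: 35.72
tool_pos: [0.5434, 0.3586, 0.0907]
tcp_rot: [0.001, -3.141, 0.001]
wrist_force: [0.1, 0.2, -1.2]
width: 0.693
grip_force: 38.1
```

>>> jog_arm --increments '[[[0, 0, 0.07, 0, 0, 0, -1], [0, 0, 0.07, 0, 0, 0, -1], [0, 0, 0, 0, 0, 0, -1], [0, 0, 0, 0, 0, 0, -1], [0, 0, 0, 0, 0, 0, -1]]]'

```text
time: 36.13
tool_pos: [0.5439, 0.3589, 0.0876]
tcp_rot: [-0.001, 3.141, 0.001]
wrist_force: [-1.2, -0.7, 4.3]
width: 0.689
grip_force: 38.5
```

Touched down at the expected height. Releasing with a partial opening, then lifting clear.

>>> jog_arm --increments '[[[0, 0, 0, 0, 0, 0, 0.5], [0, 0, 0, 0, 0, 0, 0.6], [0, 0, 0, 0, 0, 0, 0.65], [0, 0, 0, 0, 0, 0, 0.65], [0, 0, -0.3, 0, 0, 0, 0.65]]]'

```text
time: 36.55
tool_pos: [0.5422, 0.3579, 0.0939]
tcp_rot: [0.001, -3.138, 0.003]
wrist_force: [-0.9, 0.1, -0.1]
width: 0.823
grip_force: 0.0
```

>>> jog_arm --increments '[[[0, 0, -0.5, 0, 0, 0, 0.65], [0, 0, -0.8, 0, 0, 0, 0.65], [0, 0, -1, 0, 0, 0, 0.65], [0, 0, -1, 0, 0, 0, 0.65], [0, 0, -1, 0, 0, 0, 0.65]]]'

```text
time: 36.97
tool_pos: [0.5434, 0.3586, 0.2267]
tcp_rot: [0.001, -3.141, 0.0]
wrist_force: [0.6, 1.1, -0.7]
width: 0.821
grip_force: 0.0
```

>>> jog_arm --increments '[[[0, 0, -0.8, 0, 0, 0, 1], [0, 0, -0.3, 0, 0, 0, 1], [0, 0, 0, 0, 0, 0, 1], [0, 0, 0, 0, 0, 0, 1], [0, 0, 0, 0, 0, 0, 1]]]'

```text
time: 37.38
tool_pos: [0.5426, 0.3581, 0.2557]
tcp_rot: [0.001, -3.139, 0.003]
wrist_force: [-0.5, 0.1, -0.2]
width: 0.998
grip_force: 0.0
```

Run:
```python
from h import *
show(); c=circ(0,.033,.06,(.544,.359)); print('green',c)
im,d,w=pts('scene'); cv2.imwrite('pics/s2.png',im[100:290,100:540].repeat(1,0))
for n,(x,y,h) in {'jar':(.4527,-.0965,.075),'weight':(.3836,-.281,.047)}.items():
    m=(np.hypot(w[...,0]-x,w[...,1]-y)<.05)&(abs(w[...,2]-h)<.005); print(n,cv2.minEnclosingCircle(w[m][:,:2].astype(np.float32)))
```

```text
t 37.3833 tcp [0.5426 0.3581 0.2557] w 0.998 g 0.0 F [-0.5  0.1 -0.2]
x [-1.0e+00 -5.0e-04  3.1e-03] y [-5.0e-04  1.0e+00 -1.8e-03]
green (array([0.54302948, 0.35926435]), np.float64(0.0562774178567004), 552, np.float64(0.03306263334252543))
jar ((0.45404645800590515, -0.09467263519763947), 0.023559892550110817)
weight ((0.3842434883117676, -0.28092828392982483), 0.0244262907654047)
```

View pics/s2.png

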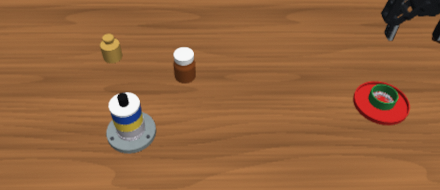

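The tower stands complete at (127,120), green is flat in the dish at (382,98), and the jar and weight have not moved.

```bash
python3 -c "
from workcell import bot
print(bot.finish_job())"
```

```text
the job is handed in; nothing more can be done
None
```

I built the tower on the stand (pan, yellow, blue, lid, each nested), set the green sieve flat in the dish, left the jar and weight in place, and handed the job in at about 37 s; the hand-in returned no verdict.

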